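# Load a radio battery into the rotary battery dock

## Robot

A 6-joint arm with a two-finger parallel gripper is mounted at the origin on the work surface. World frame = base frame: x ahead of the robot, y to its left, z up, the work surface at z = 0. Lengths are in m, angles in degrees, forces in N, time in s.
With the tool pointing down it reaches from about 0.3 to 0.75 m from the base axis. Payload 8.5 kg.
Tool frame: the origin (TCP) lies midway between the tips of the shut fingers; the grasp point (between the pads) lies 19 mm behind it (env.hold_point_z is the distance from the TCP to the grasp point, in m); z points along the fingers, y is the line along which they close (so a half turn about z gives the same grasp; the last joint's range is limited). The gripper opens to 85 mm and grips with 20 to 120 N. Pads are 22 mm wide; open, the fingers measure 114 mm over their backs; the gripper's body (76 mm by 85 mm) begins 54 mm behind the grasp point. The pads swing forward as they close: fully open they stand 13 mm farther back than shut.
Start: joints at [-12.336, 21.807, 74.336, -0, 83.858, -12.336], TCP at [0.55, 0, 0.231] pointing down, gripper open.
Joint ranges: [-178.18, 178.18], [-50.72, 133.34], [12.68, 142.11], [-81.47, 261.47], [9.98, 163.14], [-165.26, 165.26]. Speed limits (degrees/s): [136.94, 136.94, 180, 180, 180, 180].

## Interface

Orientations are given as a 3x3 rotation matrix whose columns are the frame's x, y, z axes.
In Python, from rig import observe, get_image, camera_info, env gives the robot as it stands.
- The arm moves only by the tool drive_tool, never from a script. Its arguments are lists of equal length, an entry for each row: "offset": the shift along the tool's x, y, z in units of 40 mm (1.0 is 40 mm), a list of three; "turn": the turn, a rotation vector about the tool's x, y, z in units of 6 degrees (1.0 is 6 degrees), a list of three; "hand": the opening, from 0 (shut) to 1 (fully open). A call has exactly 10 rows; each row shifts and turns the commanded pose from where the row before left it, along the tool's axes as they then stand; what a row does not reach is not made up. A row lasts 1/8 s, in which the tool goes at most 62.5 mm and 10.7 degrees, less where a joint would pass 70% of its speed; a pose out of reach is approached as far as the arm can. A call is refused whole if a number of a shift passes 1 or a number of a turn 1, either way. A call with a gripper value outside its range is refused whole. The fingers move at their own pace and stop on an object; "newtons" is the grip in N (left out, the last holds). Time passes only in rows, so rows that do not move let the fingers close, or fill a call up. It gives the time, the measured TCP pose, the force, the opening and the grip force at its end, in the units of the state.
- observe(): the state, without advancing time (a new reading comes with each control period).
- get_image(name): name is "scene" or "side" or "wrist"; returns the picture (384x512x3 uint8, blue, green, red); there is no depth.
- camera_info(name): a dict with "fx", "fy", "cx", "cy" (pixels), "world_to_cam" (4x4, takes a point from world to camera coordinates). Camera axes: x right, y down, z forward; pixel columns grow to the right and rows downward; lengths in m; the calibration is good to about 2 mm. A picture is of the moment at which its call begins: read the wrist's pose just before it. camera_info takes no time and is no camera call; for the wrist camera it gives the pose at the moment of the call.
- env.close_job(): hands the job in; it is judged then, once.
The state is a dict: "time_s": time; "q": joint angles; "qvel": joint speeds; "joint_efforts": joint torques, N m; "position": TCP position; "tool_rot": TCP orientation; "ft_force": force on the tool from outside, world axes, zero at the start; "wrist_torque": the same for the moment, N m; "grip_width": finger opening in m; "gripper_force": force on a finger pad.
Only numpy, scipy, OpenCV 4.12 (cv2) and the standard library are available. Lean on these libraries where they do the work, as an engineer would, in place of code of your own. Each camera call takes 0.05 s, during which the arm holds its last target. There are 200 camera calls.

## Task

Turn the battery carousel by its upright post until the empty wide bay is centred at the loading gap in the guard rim, where the arrowed tongue sticks out. Only then stand the large radio battery upright in that bay, right down on its floor, without dropping it in, and leave the bay centred at the gap.

Things in the scene. Friction and masses are not known exactly. Their poses are not given: they have to be found in the camera images.
- dock: Fixed round dock, foot 304 mm across, with a dark guard rim (top 56 mm up) open only at the 71 degree loading gap, where a flat arrowed tongue sticks out. Origin: underside centre, on the carousel's vertical axis; its -x points out through the middle of the gap, within 30 degrees of the robot's side. The carousel turns both ways, stays where left (friction 0.12 N m, no clicks), bay walls end 75 mm up.
- bay (a point): Floor centre of the carousel's empty wide bay, 85 mm from the axis, 40 mm above the counter. Inside 74 mm across the radius, 48 along it, 35 deep. -x points outward, z up; axes match the dock's when centred at the gap. Starts 35 to 137 degrees anticlockwise of the gap (from above). The two bays beside it hold fixed batteries, tops 115 mm up; the one opposite is empty but too narrow (44 x 30 mm).
- post (a point): Top centre of the upright round aluminium post that turns the carousel: 18 mm in diameter, fixed to the carousel 110 mm from its axis, 45 degrees clockwise (seen from above) of the empty wide bay. Top 150 mm above the counter, 35 mm above the batteries beside it: grip its top 30 mm from above and lead it round in an arc. It may turn between the fingers.
- battery: Large black radio battery standing on the counter: 30 mm thick (x), 56 wide (y), 75 high (z), about 0.18 kg, grey band near the top, brass contacts on one broad face. Origin: underside centre. In the bay its broad faces look outward and inward, either way round. Bystanders: a slimmer battery (22 x 36 mm, as high), a flashlight standing on its 42 mm head, a hand radio lying down.
There are look-alikes about, which are no part of the job. What is shaped like the battery but green or pink is not meant.

How it is judged:
By the outcome, as a careful person would: the job done as asked, in the order asked, and still so for the second after the job is handed in, with the robot touching nothing.
It also fails if it takes over 59 s, if anything falls off the work surface, if the arm or the gripper's body presses on something with over 40 N, if the wrist force passes 120 N, or if a joint passes its speed limit or range.

## Working session

There is one attempt and no reset: what is moved stays moved. The work goes in short steps, Python scripts to look and compute and a tool call to move; the robot and the scene stay as the last step left them, time stands still between calls to the robot, and variables do not carry over. Pictures are saved under pics/ and viewed, at most 10 in all, crops included, and the job is handed in when it is done.

Besides the shell and the picture viewer there is one more tool, called after "Emit:" by a JSON object that holds its "api" and its "payload". drive_tool: Moves the arm, as the interface text tells. Its arguments: {"type":"object","properties":{"offset":{"type":"array"},"turn":{"type":"array"},"hand":{"type":"array"},"newtons":{"type":"number"}},"required":["offset","turn","hand"]}

```bash
mkdir -p pics; ls
cat > h.py <<'E'
import numpy as np, cv2
from rig import observe, get_image, camera_info, env
def ray(c,u,v,z):
    "world point on plane z seen at pixel"
    T=np.array(c["world_to_cam"]);R=T[:3,:3];o=-R.T@T[:3,3]
    d=R.T@np.array([(u-c["cx"])/c["fx"],(v-c["cy"])/c["fy"],1])
    return o+d*(z-o[2])/d[2]
def proj(c,P):
    T=np.array(c["world_to_cam"]);p=np.atleast_2d(P)@T[:3,:3].T+T[:3,3]
    return np.c_[c["fx"]*p[:,0]/p[:,2]+c["cx"],c["fy"]*p[:,1]/p[:,2]+c["cy"]]
E
python3 - <<'E'
from h import *
for n in("scene","side"):
    cv2.imwrite(f"pics/{n}0.png",cv2.resize(get_image(n),(800,600),interpolation=cv2.INTER_CUBIC))
    c=camera_info(n);T=np.array(c["world_to_cam"]);print(n,c["fx"],(-T[:3,:3].T@T[:3,3]).round(3),T[:3,:3].round(2).tolist())
s=observe();print(s["position"],np.round(s["tool_rot"],3).tolist(),env.hold_point_z,s["time_s"])
E
```

```text
pics
scene 481.97914607220764 [ 0.939 -0.513  0.919] [[0.74, 0.67, 0.01], [0.56, -0.6, -0.58], [-0.38, 0.44, -0.81]]
side 477.14720141569944 [ 0.266 -0.718  0.818] [[0.93, -0.37, 0.02], [-0.25, -0.65, -0.72], [0.28, 0.66, -0.7]]
[5.49732954e-01 7.03929203e-05 2.30781623e-01] [[-0.0, 1.0, -0.001], [1.0, 0.0, 0.0], [0.0, -0.001, -1.0]] 0.0187 0.1
```

View pics/scene0.png

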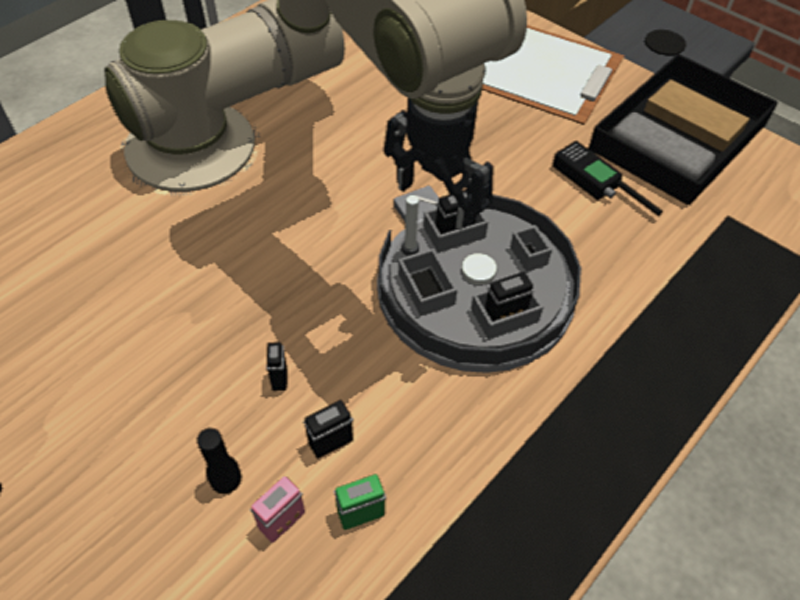

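View pics/side0.png

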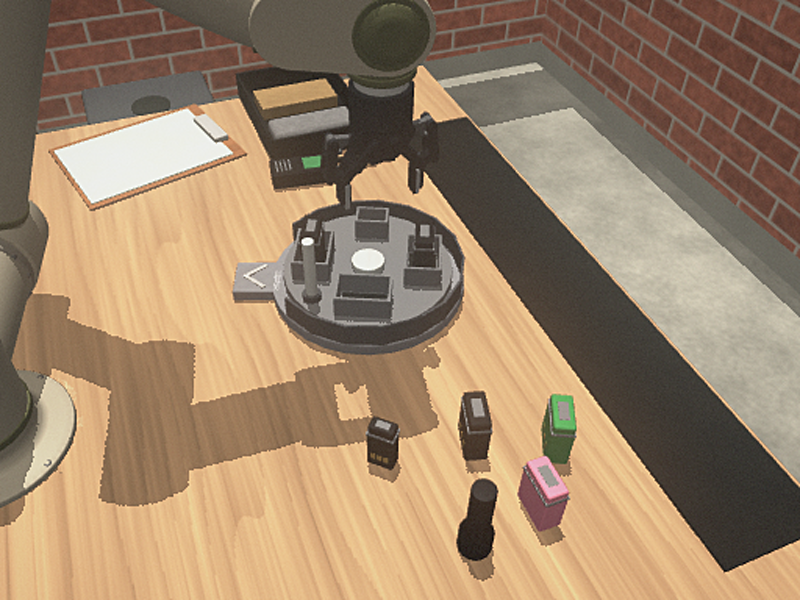

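The candidates, as pixels in the 800×600 scene view:
- Large black battery (329,428).
- Slim battery (277,365).
- Flashlight (218,460).
- Pink (278,508) and green (360,500) look-alikes.
- Fixed batteries in the carousel, (448,212) and (512,290).

I choose the one at (329,428), which is (475,425) in the side view. In the side view the hub is at (368,260), the post top at (307,242) and the tongue at (257,280). Next I measure and check with a crop.

```bash
cat >> h.py <<'E'
def box(x,y,yaw,sx=.030,sy=.056,h=.075,z0=0):
    c,s=np.cos(yaw),np.sin(yaw)
    return np.array([[x+c*a*sx/2-s*b*sy/2,y+s*a*sx/2+c*b*sy/2,z] for z in(z0,z0+h) for a,b in((1,1),(1,-1),(-1,-1),(-1,1))])
def tri(cs,uvs):
    A=[]
    for c,(u,v) in zip(cs,uvs):
        K=np.array([[c["fx"],0,c["cx"]],[0,c["fy"],c["cy"]],[0,0,1]]);P=K@np.array(c["world_to_cam"])[:3];A.append(P)
    X=cv2.triangulatePoints(A[0],A[1],np.array(uvs[0],float).reshape(2,1),np.array(uvs[1],float).reshape(2,1))[:,0];return X[:3]/X[3]
E
cat > m.py <<'E'
from h import *
from scipy.optimize import minimize
ims=[get_image(n) for n in("scene","side")];cs=[camera_info(n) for n in("scene","side")]
def blob(im,u,v,thr,r):
    g=cv2.cvtColor(im,cv2.COLOR_BGR2GRAY);n,l,st,ce=cv2.connectedComponentsWithStats((g>thr).astype(np.uint8))
    best=min(range(1,n),key=lambda i:np.hypot(*(ce[i]-[u,v]))+(1000 if st[i,4]<8 else 0));print(thr,st[best],ce[best]);return ce[best]
H=[blob(ims[0],307,171,200,0),blob(ims[1],235.5,166.4,200,0)]
print("hub",tri(cs,H))
P=[(412*.64,202*.64),(307*.64,242*.64)];print("post",tri(cs,P))
# battery silhouette
B=[(329*.64,428*.64),(475*.64,425*.64)];ms=[]
for im,(u,v) in zip(ims,B):
    hsv=cv2.cvtColor(im,cv2.COLOR_BGR2HSV).astype(int)
    m=((hsv[...,2]<75)|((hsv[...,1]<60)&(hsv[...,2]<190))).astype(np.uint8)
    n,l,st,ce=cv2.connectedComponentsWithStats(m);i=l[int(v),int(u)];print(st[i]);ms.append((l==i).astype(np.uint8))
def cost(p):
    t=0
    for c,m in zip(cs,ms):
        k=np.zeros((384*4,512*4),np.uint8);h=cv2.convexHull(proj(c,box(*p)).astype(np.float32));cv2.fillConvexPoly(k,((h+.5)*4).astype(int),255)
        k=cv2.resize(k,(512,384),interpolation=cv2.INTER_AREA)/255;t+=np.abs(k-m).sum()
    return t
x0=tri(cs,B)[:2];print("c",tri(cs,B))
best=min((minimize(cost,[*x0,y],method="Nelder-Mead",options=dict(initial_simplex=[[*x0,y],[x0[0]+.01,x0[1],y],[x0[0],x0[1]+.01,y],[*x0,y+.25]],xatol=1e-5)) for y in np.radians(range(0,180,20))),key=lambda r:r.fun)
print("batt",best.x,np.degrees(best.x[2]),best.fun,[m.sum() for m in ms])
def crop(im,x,y,w,h,c,ov):
    k=im.copy();k=cv2.resize(k[y:y+h,x:x+w],(400,300),interpolation=cv2.INTER_CUBIC);s=400/w
    for p in proj(c,ov): cv2.circle(k,tuple(int(q) for q in ((p+.5-[x,y])*s)),2,(0,0,255),-1)
    return k
b=box(*best.x)
T=[crop(ims[0],236,116,148,111,cs[0],[[0,0,0]]),crop(ims[1],140,118,160,120,cs[1],[[0,0,0]]),crop(ims[0],165,220,100,75,cs[0],b),crop(ims[1],220,240,180,135,cs[1],b)]
cv2.imwrite("pics/crop1.png",np.vstack([np.hstack(T[:2]),np.hstack(T[2:])]))
E
python3 m.py
```

```text
200 [296 163  21  16 266] [306.36090226 170.33082707]
200 [225 159  21  14 227] [235.01762115 165.70484581]
hub [0.56905959 0.09799229 0.05098752]
post [0.4664951  0.06040205 0.1440716 ]
[195 256  31  38 775]
[     0      0    512    384 125283]
c [ 0.58988158 -0.2356022   0.03734775]
batt [ 0.6045812  -0.24443778  0.34176329] 19.58159416501266 125210.55294117647 [np.uint64(775), np.uint64(125283)]
```

View pics/crop1.png

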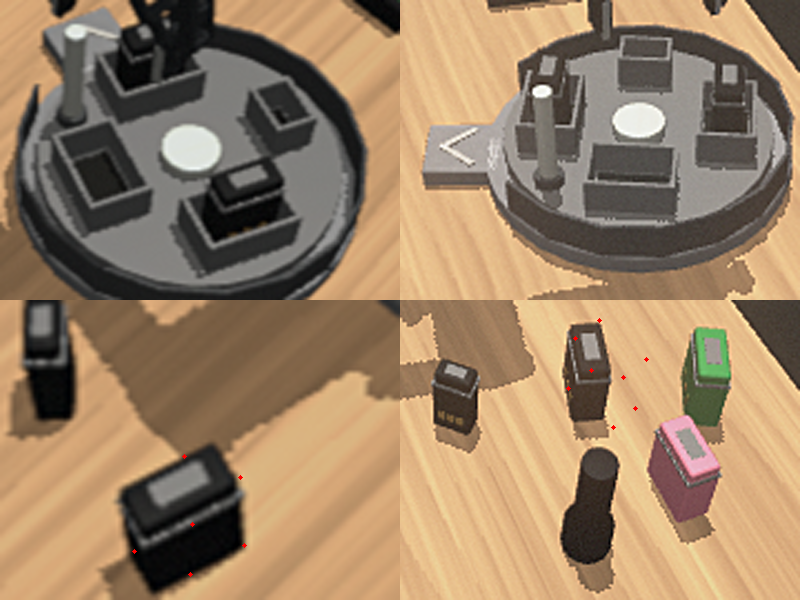

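```bash
python3 - <<'E'
s=open('m.py').read()
s=s.replace('n,l,st,ce=cv2.connectedComponentsWithStats(m);i=l','w=np.zeros_like(m);w[int(v)-30:int(v)+30,int(u)-19:int(u)+19]=1;m*=w;m=((hsv[...,2]<95).astype(np.uint8)*w if len(ms) else m);n,l,st,ce=cv2.connectedComponentsWithStats(m);i=l')
s=s.replace("P=[(412*.64,202*.64),(307*.64,242*.64)]","P=[(263.2,127.7),(195.9,153.9)]").replace(",st[best],ce[best]","")
s=s.replace("(l==i).astype(np.uint8)","cv2.morphologyEx((l==i).astype(np.uint8),cv2.MORPH_CLOSE,np.ones((7,7)))")
s=s.split("T=[crop")[0]+'''
T=[crop(ims[0],165,220,100,75,cs[0],b),crop(ims[1],260,235,100,75,cs[1],b)]
cv2.imwrite("pics/crop2.png",np.vstack([np.hstack(T),np.hstack([cv2.resize(ms[0][220:295,165:265]*255,(400,300)),cv2.resize(ms[1][235:310,260:360]*255,(400,300))])[...,None].repeat(3,2)]))
for nm,uv in dict(tip=(440,147),a=(475,131),b=(478,162),cn=(424,173),cf=(428,125)).items():
    print(nm,[ray(cs[1],140+(uv[0]-400)/2.5-.5,118+uv[1]/2.5-.5,z)[:2].round(4) for z in(.0,.02,.04)])
'''
open('m.py','w').write(s)
E
python3 m.py
```

```text
200
200
hub [0.56905959 0.09799229 0.05098752]
post [0.46513167 0.06003756 0.1479036 ]
[195 256  31  38 775]
[294 251  21  44 606]
c [ 0.58988158 -0.2356022   0.03734775]
batt [ 0.58912365 -0.23593323 -0.36708001] -21.032135070895247 281.2352941176471 [np.uint64(776), np.uint64(702)]
tip [array([0.3879, 0.1862]), array([0.3849, 0.1641]), array([0.382, 0.142])]
a [array([0.427 , 0.1971]), array([0.4231, 0.1747]), array([0.4192, 0.1523])]
b [array([0.4178, 0.1512]), array([0.4141, 0.1299]), array([0.4104, 0.1087])]
cn [array([0.3642, 0.1549]), array([0.3618, 0.1335]), array([0.3594, 0.1121])]
cf [array([0.3845, 0.2233]), array([0.3816, 0.2002]), array([0.3787, 0.1772])]
```

View pics/crop2.png

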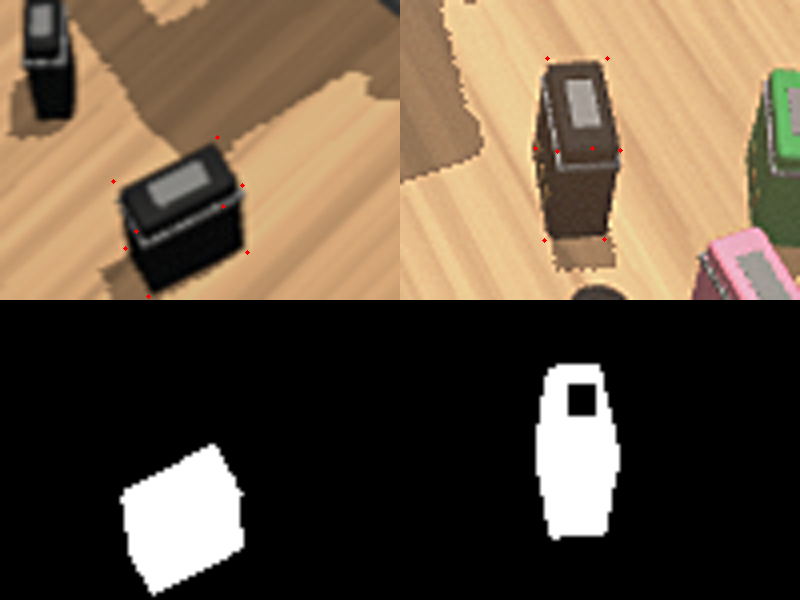

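The battery fits at (0.589, -0.236) with yaw -21°. The hub axis is at (0.569, 0.098). The post is at 200°, so the bay is at 245°. The gap is at about 161°. I'll go above the post with the fingers set tangentially.

Emit:
{"api": "drive_tool", "payload": {"offset": [[0.375,-0.53,0],[0.375,-0.53,0],[0.375,-0.53,0],[0.375,-0.53,0],[0,0,0],[0,0,0],[0,0,0],[0,0,0],[0,0,0],[0,0,0]], "turn": [[0,0,0],[0,0,0],[0,0,0],[0,0,0],[0,0,-1],[0,0,-1],[0,0,-1],[0,0,-1],[0,0,-1],[0,0,-1]], "hand": [1,1,1,1,1,1,1,1,1,1]}}

```text
time_s: 1.55
position: [0.4651, 0.06, 0.2313]
tool_rot: [[-0.591, 0.807, -0.0], [0.807, 0.591, 0.0], [0.0, -0.0, -1.0]]
ft_force: [0.3, -0.2, -0.1]
grip_width: 0.0856
gripper_force: 0.0
```

Emit:
{"api": "drive_tool", "payload": {"offset": [[0,0,0],[0,0,0],[0,0,0],[0,0,0],[0,0,0],[0,0,0],[0,0,0],[0,0,0],[0,0,0],[0,0,0]], "turn": [[0,0,-1],[0,0,-1],[0,0,-1],[0,0,-1],[0,0,-1],[0,0,-1],[0,0,-1],[0,0,-1],[0,0,-1],[0,0,-1]], "hand": [1,0.8,0.6,0.6,0.6,0.6,0.6,0.6,0.6,0.6]}}

```text
time_s: 2.8
position: [0.4651, 0.06, 0.2313]
tool_rot: [[-0.994, -0.108, -0.0], [-0.108, 0.994, -0.0], [0.0, -0.0, -1.0]]
ft_force: [-0.6, -0.3, -0.0]
grip_width: 0.0512
gripper_force: 0.0
```

Run:
```python
from h import *
c=camera_info("wrist");im=get_image("wrist");cv2.imwrite("pics/w1.png",cv2.resize(im,(800,600)));np.save("w1.npy",im);import pickle;pickle.dump(c,open("w1.pkl","wb"))
T=np.array(c["world_to_cam"]);print((-T[:3,:3].T@T[:3,3]).round(3),T[2,:3].round(2))
s=observe();R=np.array(s["tool_rot"]);print(s["position"],np.degrees(np.arctan2(R[1,1],R[0,1])),s["q"],s["grip_width"],s["time_s"])
a=np.array([.569,.098]);
for g in (158,161,164):
    d=np.array([np.cos(np.radians(g)),np.sin(np.radians(g))]);print(g,proj(c,[[*(a+d*.152),.02],[*(a+d*.2),.02]]).round(1).tolist())
```

```text
[0.396 0.053 0.375] [ 0.27  0.03 -0.96]
[0.46514958 0.0600268  0.2313111 ] 96.42606722834539 [-7.15802247e+00  1.36649007e+01  8.64811982e+01  4.41822737e-03
  7.98563989e+01 -1.03584868e+02] 0.051290250998545034 2.85
158 [[327.8, 145.7], [348.1, 112.4]]
161 [[322.6, 143.0], [341.1, 108.5]]
164 [[317.2, 140.5], [333.9, 105.1]]
```

View pics/w1.png

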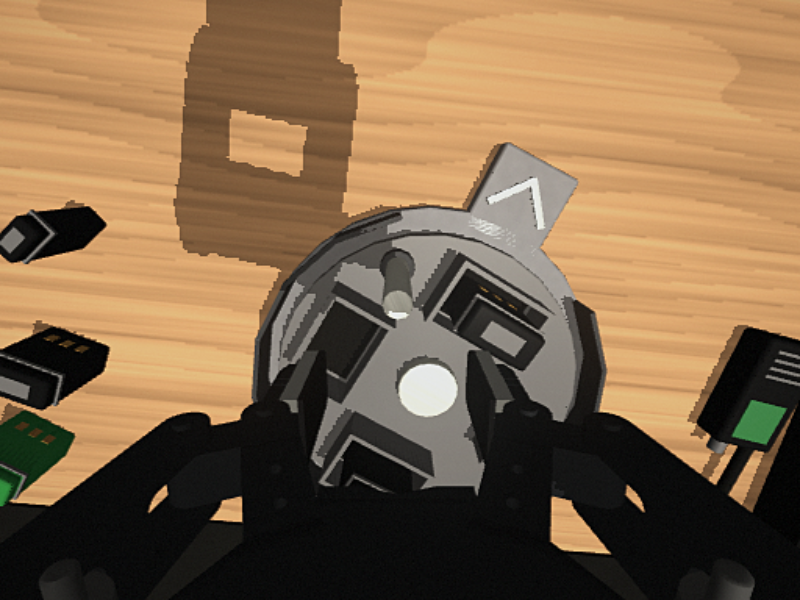

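The wrist view shows the tongue clearly. Its outer corners are at (503,143) and (577,182), and the arrow runs through (488,203), (536,180) and (542,228). The post top is at (397,314). I'll triangulate these against the side view.

Run:
```python
from h import *
import pickle
from scipy.optimize import minimize_scalar
c=pickle.load(open("w1.pkl","rb"));cs=camera_info("side")
S=dict(tip=(440,147),a=(475,131),b=(478,162),cn=(424,173),cf=(428,125));W=dict(tip=(536,180),a=(542,228),b=(488,203),cn=(503,143),cf=(577,182))
ax=np.array([.569,.098]);ang=lambda p:np.degrees(np.arctan2(p[1]-ax[1],p[0]-ax[0]))
for k in S:
    s=(140+(S[k][0]-400)/2.5-.5,118+S[k][1]/2.5-.5);w=(W[k][0]*.64-.2,W[k][1]*.64-.2);X=tri([c,cs],[w,s]);print(k,X.round(4),ang(X).round(1),[(r.round(4)[:2],ang(r).round(1)) for r in [ray(c,*w,z) for z in(.01,.02,.03)]])
# hub & post tops in wrist
print("hub",ray(c,427.5*.64,389*.64,.051),"post",ray(c,397.5*.64,313*.64,.150))
```

```text
tip [0.386  0.1684 0.016 ] 159.0 [(array([0.3872, 0.1701]), np.float64(158.4)), (array([0.3874, 0.1669]), np.float64(159.2)), (array([0.3877, 0.1636]), np.float64(160.1))]
a [0.4248 0.1822 0.0133] 149.7 [(array([0.4262, 0.1833]), np.float64(149.1)), (array([0.4254, 0.1797]), np.float64(150.4)), (array([0.4245, 0.1761]), np.float64(151.6))]
b [0.4131 0.1306 0.0196] 168.2 [(array([0.4103, 0.1331]), np.float64(167.5)), (array([0.4099, 0.1309]), np.float64(168.3)), (array([0.4095, 0.1287]), np.float64(169.1))]
cn [0.362  0.1353 0.0183] 169.8 [(array([0.3613, 0.1373]), np.float64(169.3)), (array([0.3622, 0.1349]), np.float64(169.9)), (array([0.3631, 0.1326]), np.float64(170.5))]
cf [0.3827 0.2017 0.0184] 150.9 [(array([0.3851, 0.2048]), np.float64(149.9)), (array([0.3854, 0.2006]), np.float64(150.8)), (array([0.3857, 0.1964]), np.float64(151.8))]
hub [0.56949936 0.09884458 0.051     ] post [0.47060269 0.06161922 0.15      ]
```

Emit:
{"api": "drive_tool", "payload": {"offset": [[0,0,0],[0,0,0],[0,0,0],[0,0,0.55],[0,0,0.55],[0,0,0.55],[0,0,0.55],[0,0,0.5],[0,0,0],[0,0,0]], "turn": [[0,0,-0.77],[0,0,-0.77],[0,0,-0.77],[0,0,0],[0,0,0],[0,0,0],[0,0,0],[0,0,0],[0,0,0],[0,0,0]], "hand": [0.6,0.6,0.6,0.6,0.6,0.6,0.6,0.6,0.6,0.4], "newtons": 25}}

```text
time_s: 4.1
position: [0.4656, 0.06, 0.124]
tool_rot: [[-0.941, -0.339, 0.001], [-0.339, 0.941, -0.0], [-0.001, -0.0, -1.0]]
ft_force: [-0.2, -0.4, -0.1]
grip_width: 0.0346
gripper_force: 0.0
```

Emit:
{"api": "drive_tool", "payload": {"offset": [[0,0,0],[0,0,0],[0,0,0],[0,0,0],[0,0,0],[0,0,0],[0,0,0],[0,0,0],[0,0,0],[0,0,0]], "turn": [[0,0,0],[0,0,0],[0,0,0],[0,0,0],[0,0,0],[0,0,0],[0,0,0],[0,0,0],[0,0,0],[0,0,0]], "hand": [0.3,0.25,0.2,0.1,0,0,0,0,0,0], "newtons": 25}}

```text
time_s: 5.35
position: [0.4654, 0.06, 0.1238]
tool_rot: [[-0.941, -0.34, 0.001], [-0.34, 0.941, -0.0], [-0.001, -0.0, -1.0]]
ft_force: [-2.0, -0.4, 5.5]
grip_width: 0.0171
gripper_force: 24.3
```

Emit:
{"api": "drive_tool", "payload": {"offset": [[-0.0076,0.2052,0],[-0.0076,0.2052,0],[-0.0076,0.2052,0],[-0.0076,0.2052,0],[-0.0076,0.2052,0],[-0.0076,0.2052,0],[-0.0076,0.2052,0],[-0.0076,0.2052,0],[-0.0076,0.2052,0],[-0.0076,0.2052,0]], "turn": [[0,0,0.71],[0,0,0.71],[0,0,0.71],[0,0,0.71],[0,0,0.71],[0,0,0.71],[0,0,0.71],[0,0,0.71],[0,0,0.71],[0,0,0.71]], "hand": [0,0,0,0,0,0,0,0,0,0]}}

```text
time_s: 6.6
position: [0.467, 0.1405, 0.1238]
tool_rot: [[-0.921, 0.389, -0.0], [0.389, 0.921, -0.0], [0.0, -0.0, -1.0]]
ft_force: [-3.2, -1.3, 6.8]
grip_width: 0.0169
gripper_force: 24.5
```

Emit:
{"api": "drive_tool", "payload": {"offset": [[-0.0076,0.2052,0],[-0.0076,0.2052,0],[-0.0076,0.2052,0],[-0.0076,0.2052,0],[-0.0076,0.2052,0],[-0.0076,0.2052,0],[-0.0076,0.2052,0],[-0.0076,0.2052,0],[-0.0076,0.2052,0],[-0.0076,0.2052,0]], "turn": [[0,0,0.71],[0,0,0.71],[0,0,0.71],[0,0,0.71],[0,0,0.71],[0,0,0.71],[0,0,0.71],[0,0,0.71],[0,0,0.71],[0,0,0.71]], "hand": [0,0,0,0,0,0,0,0,0,0]}}

```text
time_s: 7.85
position: [0.523, 0.1984, 0.1238]
tool_rot: [[-0.415, 0.91, -0.0], [0.91, 0.415, 0.0], [0.0, 0.0, -1.0]]
ft_force: [-2.8, 1.2, 5.6]
grip_width: 0.0172
gripper_force: 24.5
```

Emit:
{"api": "drive_tool", "payload": {"offset": [[0,0,0],[0,0,0],[0,0,0],[0,0,0],[0,0,0],[0,0,0],[0,0,0],[0,0,0],[0,0,0],[0,0,0]], "turn": [[0,0,0],[0,0,0],[0,0,0],[0,0,0],[0,0,0],[0,0,0],[0,0,0],[0,0,0],[0,0,0],[0,0,0]], "hand": [0,0,0,0,0.1,0.2,0.3,0.4,0.5,0.6]}}

```text
time_s: 9.1
position: [0.523, 0.1979, 0.1232]
tool_rot: [[-0.417, 0.909, -0.0], [0.909, 0.417, -0.0], [0.0, -0.0, -1.0]]
ft_force: [-0.3, 0.8, 0.3]
grip_width: 0.0509
gripper_force: 0.0
```

Emit:
{"api": "drive_tool", "payload": {"offset": [[0,0,0],[0,0,-0.5],[0,0,-0.7],[0,0,-0.8],[-0.5,0,-0.8],[-0.5,0,0],[-0.5,0,0],[-0.5,0,0],[0,0,0],[0,0,0]], "turn": [[0,0,0],[0,0,0],[0,0,0],[0,0,0],[0,0,0],[0,0,0],[0,0,0],[0,0,0],[0,0,0],[0,0,0]], "hand": [0.6,0.6,0.6,0.6,0.6,0.6,0.6,0.6,0.6,0.6]}}

```text
time_s: 10.35
position: [0.5562, 0.1255, 0.2349]
tool_rot: [[-0.417, 0.909, -0.001], [0.909, 0.417, 0.0], [0.001, -0.001, -1.0]]
ft_force: [0.0, 0.2, -0.7]
grip_width: 0.0513
gripper_force: 0.0
```

Run:
```python
from h import *
import pickle
for n in ("wrist","side"):
    c=camera_info(n);im=get_image(n);cv2.imwrite(f"pics/{n}2.png",cv2.resize(im,(800,600)) if n=="wrist" else cv2.resize(im[100:250,110:310],(800,600),interpolation=cv2.INTER_CUBIC));pickle.dump(c,open(n+"2.pkl","wb"))
```

```text
(no output)
```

View pics/wrist2.png

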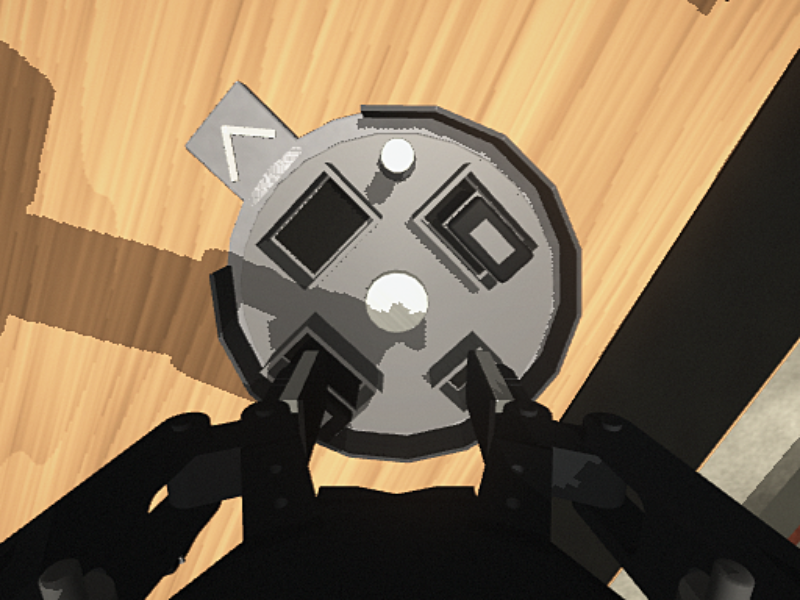

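The wide bay is now at about (319,228), near the gap. The hub is at (397,302), the post at (397,156) and the tongue corners at (238,82) and (187,146). I'll compute the angles.

Run:
```python
from h import *
import pickle
c=pickle.load(open("wrist2.pkl","rb"))
r=lambda u,v,z:ray(c,u*.64-.2,v*.64-.2,z)[:2]
hub=r(397,302,.051);print("hub",hub.round(4))
an=lambda p,o=hub:np.degrees(np.arctan2(p[1]-o[1],p[0]-o[0]))
post=r(397,156,.15)
c1,c2,tip,a,b=r(238,82,.017),r(187,146,.017),r(223,127,.017),r(275,131,.017),r(236,180,.017)
e1,e2=r(361,112,.056),r(230,266,.056)
W=[r(329,163,.075),r(258,241,.075),r(305,288,.075),r(382,216,.075)]
for o in(hub,np.array([.5692,.0983])):
    print("post",post,an(post,o)+45,"tongue",an((c1+c2)/2,o),an(tip,o),an((a+b)/2,o),"gap",an(e1,o),an(e2,o),"bay",an(np.mean(W,0),o), np.linalg.norm(np.mean(W,0)-o))
d=lambda p,q:np.degrees(np.arctan2(q[1]-p[1],q[0]-p[0]))
print("dirs tongue edge",d(c1,c2)%180+90, "ab",d(a,b)%180+90,"bay edges",d(W[0],W[1])%180+90,d(W[3],W[2])%180+90,d(W[3],W[0])%180,d(W[2],W[1])%180)
```

```text
hub [0.5694 0.0987]
post [0.52359041 0.19802541] 159.7595892480726 tongue 159.9593910728774 160.2874198602009 159.9725117460784 gap 124.83277521267982 -168.69413765308875 bay 156.86760910520607 0.08501256940811636
post [0.52359041 0.19802541] 159.57706862990597 tongue 159.84084379624758 160.1617273034611 159.82168219890184 gap 124.67957071395891 -168.8363211422085 bay 156.57510402591603 0.08497265769984327
dirs tongue edge 160.14783357129238 ab 161.67830017526586 bay edges 159.67545787456174 157.08613135551454 159.7466660926733 156.80312124856877
```

View pics/side2.png

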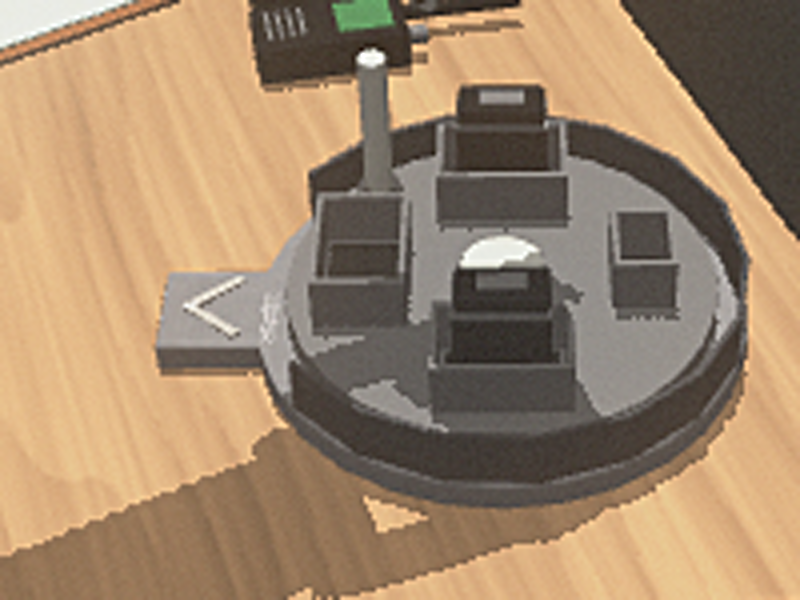

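Run:
```python
from h import *
import pickle
c=pickle.load(open("wrist2.pkl","rb"));im=cv2.imread("pics/wrist2.png")
T=[]
for g in(157,160):
    k=cv2.resize(im[70:320,170:430],(399,384),interpolation=cv2.INTER_CUBIC);s=399/260
    t=np.radians(g);ctr=np.array([.5693,.0985])+.085*np.array([np.cos(t),np.sin(t)])
    for z,col in((.075,(0,0,255)),(.040,(0,255,255))):
        q=proj(c,box(*ctr,t,.048,.074,.001,z)[:4]);q=((q+.2)/.64-[170,70])*s;cv2.polylines(k,[q.astype(np.int32)],True,col,1)
    T.append(k)
cv2.imwrite("pics/ov.png",np.hstack(T))
```

```text
(no output)
```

View pics/ov.png

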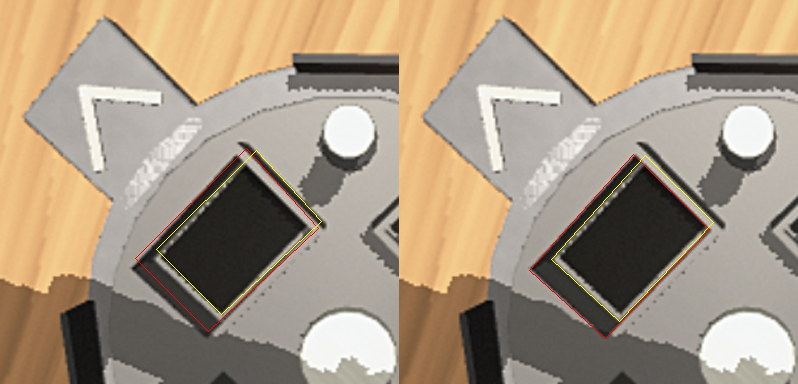

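The 160° overlay matches the bay, so it is centred: gap 160.0°, bay about 160°. Now the battery.

Emit:
{"api": "drive_tool", "payload": {"offset": [[0,0,0],[0,0,0],[0,0,0],[0,0,0],[0,0,0],[0,0,0],[0,0,0],[0,0,0],[-0.6,0.3,0],[-0.75,0.4,0]], "turn": [[0,0,0.95],[0,0,0.95],[0,0,0.95],[0,0,0.95],[0,0,0.95],[0,0,0.95],[0,0,0.95],[0,0,0.95],[0,0,0],[0,0,0]], "hand": [0.65,0.7,0.7,0.7,0.7,0.7,0.7,0.7,0.7,0.7]}}

```text
time_s: 11.7
position: [0.563, 0.0652, 0.2354]
tool_rot: [[0.355, 0.935, 0.0], [0.935, -0.355, 0.0], [0.0, 0.0, -1.0]]
ft_force: [0.6, 1.0, -0.6]
grip_width: 0.0599
gripper_force: 0.0
```

Emit:
{"api": "drive_tool", "payload": {"offset": [[-0.8,0.4,0],[-0.8,0.4,0],[-0.8,0.4,0],[-0.8,0.4,0],[-0.8,0.4,0],[-0.8,0.4,0],[-0.8,0.4,0],[-0.7,0.3,0],[-0.5,0.2,0],[0,0,0]], "turn": [[0,0,0],[0,0,0],[0,0,0],[0,0,0],[0,0,0],[0,0,0],[0,0,0],[0,0,0],[0,0,0],[0,0,0]], "hand": [0.7,0.7,0.7,0.7,0.7,0.7,0.7,0.7,0.7,0.7]}}

```text
time_s: 12.95
position: [0.5892, -0.237, 0.235]
tool_rot: [[0.358, 0.934, -0.0], [0.934, -0.358, 0.0], [0.0, -0.0, -1.0]]
ft_force: [0.2, 1.1, -1.3]
grip_width: 0.0601
gripper_force: 0.0
```

Run:
```python
from h import *
import pickle
s=observe();print(s["position"],np.degrees(np.arctan2(s["tool_rot"][1][1],s["tool_rot"][0][1])),s["grip_width"],s["q"],s["time_s"])
c=camera_info("wrist");im=get_image("wrist");k=cv2.resize(im,(800,600))
for z in (0,.075):
    q=proj(c,box(.5891,-.2359,np.radians(-21),.03,.056,.001,z)[:4]);cv2.polylines(k,[((q+.2)/.64).astype(np.int32)],True,(0,0,255),1)
cv2.imwrite("pics/w3.png",k);pickle.dump(c,open("w3.pkl","wb"))
```

```text
[ 0.58923098 -0.23699849  0.23502944] -21.002939026063025 0.060091983111358514 [-3.25740150e+01  3.05077367e+01  5.90541775e+01  3.88235782e-03
  9.04599685e+01 -1.15710441e+01] 12.95
```

View pics/w3.png

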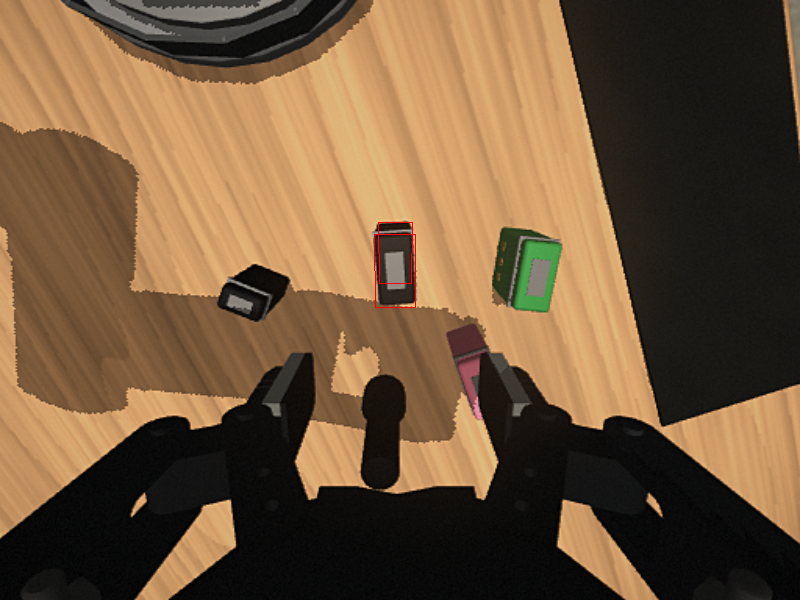

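The large battery is at (395,263), matching the overlay. The slim one is at (253,293), the green at (528,270), the pink at (468,365) and the flashlight at (380,430), all clear of the fingers. Descending.

Emit:
{"api": "drive_tool", "payload": {"offset": [[0,0,0.6],[0,0,0.6],[0,0,0.6],[0,0,0.6],[0,0,0.6],[0,0,0.6],[0,0,0.5],[0,0,0.4],[0,0,0.3],[0,0,0]], "turn": [[0,0,0],[0,0,0],[0,0,0],[0,0,0],[0,0,0],[0,0,0],[0,0,0],[0,0,0],[0,0,0],[0,0,0]], "hand": [0.7,0.7,0.7,0.7,0.7,0.7,0.7,0.7,0.7,0.7]}}

```text
time_s: 14.25
position: [0.5891, -0.236, 0.0428]
tool_rot: [[0.357, 0.934, -0.001], [0.934, -0.357, 0.001], [0.0, -0.001, -1.0]]
ft_force: [-0.3, 0.1, 0.1]
grip_width: 0.0597
gripper_force: 0.0
```

Emit:
{"api": "drive_tool", "payload": {"offset": [[0,0,0],[0,0,0],[0,0,0],[0,0,0],[0,0,0],[0,0,0],[0,0,0],[0,0,0],[0,0,0],[0,0,0]], "turn": [[0,0,0],[0,0,0],[0,0,0],[0,0,0],[0,0,0],[0,0,0],[0,0,0],[0,0,0],[0,0,0],[0,0,0]], "hand": [0.6,0.55,0.5,0.45,0.4,0.35,0.3,0.25,0.2,0.2], "newtons": 40}}

```text
time_s: 15.5
position: [0.5894, -0.2364, 0.0435]
tool_rot: [[0.357, 0.934, 0.0], [0.934, -0.357, -0.0], [0.0, 0.0, -1.0]]
ft_force: [-0.5, 0.9, 3.5]
grip_width: 0.0296
gripper_force: 38.8
```

Emit:
{"api": "drive_tool", "payload": {"offset": [[0,0,-0.2],[0,0,-0.4],[0,0,-0.5],[0,0,-0.6],[0,0,-0.6],[0,0,-0.6],[0,0,-0.6],[0,0,-0.5],[0,0,-0.25],[0,0,0]], "turn": [[0,0,0],[0,0,0],[0,0,0],[0,0,0],[0,0,0],[0,0,0],[0,0,0],[0,0,0],[0,0,-0.17],[0,0,0]], "hand": [0.2,0.2,0.2,0.2,0.2,0.2,0.2,0.2,0.2,0.2]}}

```text
time_s: 16.75
position: [0.5893, -0.2364, 0.214]
tool_rot: [[0.34, 0.94, 0.001], [0.94, -0.34, -0.001], [-0.0, 0.001, -1.0]]
ft_force: [0.2, -0.0, -2.1]
grip_width: 0.0297
gripper_force: 38.7
```

Emit:
{"api": "drive_tool", "payload": {"offset": [[0.2,-0.14,0],[0.4,-0.28,0],[0.5,-0.36,0],[0.5,-0.36,0],[0.5,-0.36,0],[0.5,-0.36,0],[0.5,-0.36,0],[0.5,-0.36,0],[0.5,-0.36,0],[0.5,-0.36,0]], "turn": [[0,0,0],[0,0,0],[0,0,0],[0,0,0],[0,0,0],[0,0,0],[0,0,0],[0,0,0],[0,0,0],[0,0,0]], "hand": [0.2,0.2,0.2,0.2,0.2,0.2,0.2,0.2,0.2,0.2]}}

```text
time_s: 18.0
position: [0.5273, -0.0169, 0.2134]
tool_rot: [[0.341, 0.94, 0.0], [0.94, -0.341, -0.0], [0.0, 0.0, -1.0]]
ft_force: [-0.9, -0.6, -1.9]
grip_width: 0.0297
gripper_force: 38.7
```

Emit:
{"api": "drive_tool", "payload": {"offset": [[0.5,-0.36,0],[0.5,-0.36,0],[0.5,-0.36,0],[0.5,-0.36,0],[0.5,-0.36,0],[0.4,-0.26,0],[0.2,-0.1,0],[0,0,0],[0,0,0],[0,0,0]], "turn": [[0,0,0],[0,0,0],[0,0,0],[0,0,0],[0,0,0],[0,0,0],[0,0,0],[0,0,0],[0,0,0],[0,0,0]], "hand": [0.2,0.2,0.2,0.2,0.2,0.2,0.2,0.2,0.2,0.2]}}

```text
time_s: 19.25
position: [0.489, 0.1271, 0.2133]
tool_rot: [[0.342, 0.94, -0.0], [0.94, -0.342, -0.0], [-0.0, -0.0, -1.0]]
ft_force: [-0.1, -0.3, -1.1]
grip_width: 0.0292
gripper_force: 38.7
```

Run:
```python
from h import *
s=observe();p=np.array(s["position"]);R=np.array(s["tool_rot"]);print(p,np.degrees(np.arctan2(R[1,1],R[0,1])),s["grip_width"],s["time_s"],s["ft_force"])
t=np.radians(160);d=np.array([.5693+.085*np.cos(t),.0985+.085*np.sin(t),p[2]])-p;print("need units",(R.T@d)/.04)
z0=p[2]-.0435
T=[]
for n in("side","scene"):
    c=camera_info(n);im=get_image(n);k=cv2.resize(im,(1024*2,768*2),interpolation=cv2.INTER_CUBIC)
    b=proj(c,box(p[0],p[1],t,z0=z0))
    bay=np.vstack([box(p[0]+d[0],p[1]+d[1],t,.048,.074,.001,.075)[:4]])
    for q in (b[:4],b[4:],proj(c,bay)): cv2.polylines(k,[((q+.5)*4).astype(np.int32)],True,(0,0,255),1)
    m=b.mean(0)*4;x,y=int(m[0])-200,int(m[1])-220;T.append(k[y:y+560,x:x+400])
cv2.imwrite("pics/h.png",np.hstack(T))
```

```text
[0.48904349 0.12709831 0.21326213] -19.96890097266752 0.02921867676730726 19.25 [-0.07179897 -0.33993407 -1.06940135]
need units [ 1.43903868e-02  4.94889595e-03 -1.44132952e-06]
```

View pics/h.png

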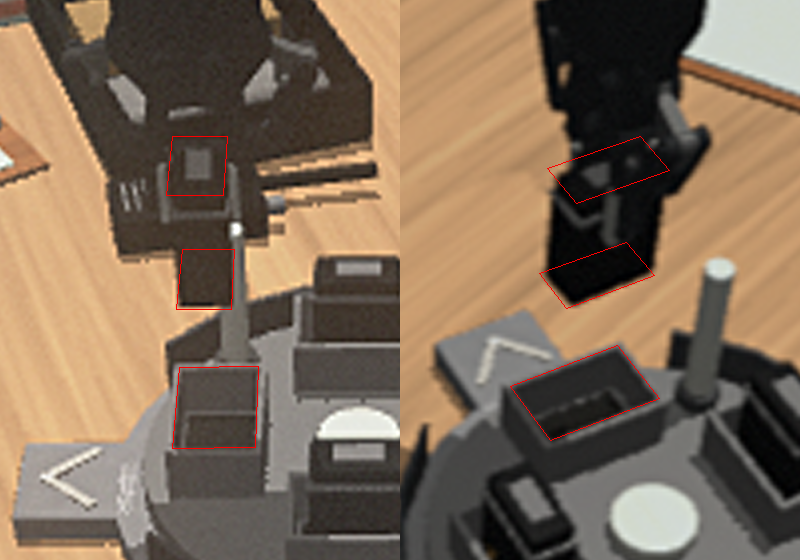

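Both views show the battery aligned over the bay. Lowering now, with the last part slow.

Emit:
{"api": "drive_tool", "payload": {"offset": [[0,0,0.3],[0,0,0.4],[0,0,0.4],[0,0,0.4],[0,0,0.4],[0,0,0.4],[0,0,0.3],[0,0,0.2],[0,0,0.15],[0,0,0]], "turn": [[0,0,0],[0,0,0],[0,0,0],[0,0,0],[0,0,0],[0,0,0],[0,0,0],[0,0,0],[0,0,0],[0,0,0]], "hand": [0.2,0.2,0.2,0.2,0.2,0.2,0.2,0.2,0.2,0.2]}}

```text
time_s: 20.6
position: [0.4888, 0.1276, 0.0951]
tool_rot: [[0.341, 0.94, -0.0], [0.94, -0.341, 0.0], [-0.0, -0.0, -1.0]]
ft_force: [-0.3, 0.6, -1.4]
grip_width: 0.0292
gripper_force: 38.7
```

Emit:
{"api": "drive_tool", "payload": {"offset": [[0,0,0.03],[0,0,0.03],[0,0,0.03],[0,0,0.03],[0,0,0.03],[0,0,0.03],[0,0,0.03],[0,0,0.03],[0,0,0.0],[0,0,0]], "turn": [[0,0,0],[0,0,0],[0,0,0],[0,0,0],[0,0,0],[0,0,0],[0,0,0],[0,0,0],[0,0,0],[0,0,0]], "hand": [0.2,0.2,0.2,0.2,0.2,0.2,0.2,0.2,0.2,0.2]}}

```text
time_s: 21.85
position: [0.4889, 0.1276, 0.0857]
tool_rot: [[0.341, 0.94, 0.0], [0.94, -0.341, 0.0], [0.0, 0.0, -1.0]]
ft_force: [0.3, -1.1, -1.4]
grip_width: 0.0296
gripper_force: 38.7
```

Emit:
{"api": "drive_tool", "payload": {"offset": [[0,0,0.02],[0,0,0.02],[0,0,0.015],[0,0,0],[0,0,0],[0,0,0],[0,0,0],[0,0,0],[0,0,0.0],[0,0,0]], "turn": [[0,0,0],[0,0,0],[0,0,0],[0,0,0],[0,0,0],[0,0,0],[0,0,0],[0,0,0],[0,0,0],[0,0,0]], "hand": [0.2,0.2,0.2,0.2,0.2,0.2,0.2,0.2,0.2,0.2]}}

```text
time_s: 23.1
position: [0.4889, 0.1276, 0.0835]
tool_rot: [[0.341, 0.94, -0.0], [0.94, -0.341, 0.0], [0.0, -0.0, -1.0]]
ft_force: [-0.1, -0.2, -0.6]
grip_width: 0.0296
gripper_force: 38.8
```

Emit:
{"api": "drive_tool", "payload": {"offset": [[0,0,0.01],[0,0,0.01],[0,0,0],[0,0,0],[0,0,0],[0,0,0],[0,0,0],[0,0,0],[0,0,0.0],[0,0,0]], "turn": [[0,0,0],[0,0,0],[0,0,0],[0,0,0],[0,0,0],[0,0,0],[0,0,0],[0,0,0],[0,0,0],[0,0,0]], "hand": [0.2,0.2,0.2,0.2,0.2,0.2,0.2,0.2,0.2,0.2]}}

```text
time_s: 24.35
position: [0.4889, 0.1276, 0.0834]
tool_rot: [[0.341, 0.94, 0.001], [0.94, -0.341, 0.0], [0.0, 0.001, -1.0]]
ft_force: [-3.5, 0.4, 8.1]
grip_width: 0.0297
gripper_force: 39.6
```

Floor contact (+8 N). Release and retreat straight up.

Emit:
{"api": "drive_tool", "payload": {"offset": [[0,0,-0.01],[0,0,0],[0,0,0],[0,0,0],[0,0,0],[0,0,0],[0,0,0],[0,0,0],[0,0,0],[0,0,0]], "turn": [[0,0,0],[0,0,0],[0,0,0],[0,0,0],[0,0,0],[0,0,0],[0,0,0],[0,0,0],[0,0,0],[0,0,0]], "hand": [0.2,0.3,0.35,0.4,0.45,0.5,0.55,0.6,0.6,0.6]}}

```text
time_s: 25.6
position: [0.4889, 0.1276, 0.0831]
tool_rot: [[0.341, 0.94, 0.0], [0.94, -0.341, -0.0], [-0.0, 0.0, -1.0]]
ft_force: [0.4, 0.6, 0.0]
grip_width: 0.0512
gripper_force: 0.0
```

Emit:
{"api": "drive_tool", "payload": {"offset": [[0,0,-0.2],[0,0,-0.3],[0,0,-0.5],[0,0,-0.6],[0,0,-0.7],[0,0,-0.7],[0,0,-0.6],[0,0,-0.4],[0,0,0],[0,0,0]], "turn": [[0,0,0],[0,0,0],[0,0,0],[0,0,0],[0,0,0],[0,0,0],[0,0,0],[0,0,0],[0,0,0],[0,0,0]], "hand": [0.6,0.6,0.6,0.6,0.6,0.6,0.6,0.6,0.6,0.6]}}

```text
time_s: 26.85
position: [0.4885, 0.1276, 0.2427]
tool_rot: [[0.341, 0.94, -0.001], [0.94, -0.341, -0.0], [-0.0, -0.001, -1.0]]
ft_force: [-0.5, 0.2, 0.2]
grip_width: 0.0515
gripper_force: 0.0
```

Emit:
{"api": "drive_tool", "payload": {"offset": [[-0.5,0.6,0],[-0.5,0.6,0],[-0.5,0.6,0],[-0.5,0.6,0],[0,0.6,0],[0,0.6,0],[0,0,0],[0,0,0],[0,0,0],[0,0,0]], "turn": [[0,0,0],[0,0,0],[0,0,0],[0,0,0],[0,0,0],[0,0,0],[0,0,0],[0,0,0],[0,0,0],[0,0,0]], "hand": [0.6,0.6,0.6,0.6,0.6,0.6,0.6,0.6,0.6,0.6]}}

```text
time_s: 28.1
position: [0.5966, 0.0036, 0.2434]
tool_rot: [[0.34, 0.94, 0.0], [0.94, -0.34, -0.0], [0.0, 0.0, -1.0]]
ft_force: [0.6, -0.4, -0.2]
grip_width: 0.0513
gripper_force: 0.0
```

Run:
```python
from h import *
T=[];t=np.radians(160);b=np.array([.5693+.085*np.cos(t),.0985+.085*np.sin(t)])
for n in("side","scene","wrist"):
    c=camera_info(n);im=get_image(n);k=cv2.resize(im,(2048,1536),interpolation=cv2.INTER_CUBIC)
    for q in (box(*b,t,z0=.04)[4:],box(*b,t,.048,.074,.001,.075)[:4]): cv2.polylines(k,[((proj(c,q)+.5)*4).astype(np.int32)],True,(0,0,255),1)
    m=proj(c,[[*b,.08]])[0]*4;x,y=[int(np.clip(m[i]-200-(75 if i else 0),0,(1648,986)[i])) for i in(0,1)];print(n,m);T.append(cv2.resize(k[y:y+550,x:x+400],(266,366)))
cv2.imwrite("pics/f.png",np.hstack(T))
```

```text
side [797.11204104 627.30598208]
scene [1156.39224585  549.32295788]
wrist [487.94278823 409.94663925]
```

I've used my 10 views, so I'll do the final check numerically: post angle, and the battery's top label by triangulation.

Run:
```python
from h import *
cs=[camera_info(n) for n in("scene","side","wrist")];ims=[cv2.cvtColor(get_image(n),cv2.COLOR_BGR2GRAY) for n in("scene","side","wrist")]
def near(P,lo,hi,r):
    o=[]
    for c,g in zip(cs,ims):
        u,v=proj(c,[P])[0];x,y=int(round(u)),int(round(v));w=np.zeros_like(g);w[max(0,y-r):y+r+1,max(0,x-r):x+r+1]=1
        n,l,st,ce=cv2.connectedComponentsWithStats(((g>=lo)&(g<=hi)).astype(np.uint8)*w)
        i=1+np.argmax(st[1:,4]) if n>1 else 0;o.append(ce[i]);print("  exp",(round(u,1),round(v,1)),"got",ce[i].round(1),st[i,4])
    return o
t=np.radians(115);a=np.array([.5693,.0985])
o=near([*(a+.11*np.array([np.cos(t),np.sin(t)])),.15],205,255,7)
for i,j in((0,1),(1,2),(0,2)):
    X=tri([cs[i],cs[j]],[o[i],o[j]]);print("post",X.round(4),np.degrees(np.arctan2(*(X[:2]-a)[::-1]))+45)
t=np.radians(160);b=a+.085*np.array([np.cos(t),np.sin(t)])
o=near([*b,.115],95,190,8)
for i,j in((0,1),(1,2),(0,2)): print("label",tri([cs[i],cs[j]],[o[i],o[j]]).round(4),"bay",b)
```

```text
exp (np.float64(322.7), np.float64(106.9)) got [323.  107.7] 21
  exp (np.float64(202.0), np.float64(113.4)) got [202.5 114.1] 21
  exp (np.float64(74.2), np.float64(-8.1)) got [255.5 191.5] 196608
post [0.524  0.1985 0.1478] 159.37107865953305
post [0.5163 0.0559 0.2467] -96.25556695381468
post [0.6125 0.0476 0.3117] -4.683964305350081
  exp (np.float64(290.3), np.float64(126.9)) got [283.3 122. ] 27
  exp (np.float64(198.4), np.float64(145.3)) got [198.2 145.3] 51
  exp (np.float64(104.8), np.float64(101.2)) got [103.4 101.3] 227
label [0.4822 0.108  0.1358] bay [0.48942613 0.12757171]
label [0.4888 0.1277 0.1154] bay [0.48942613 0.12757171]
label [0.4757 0.124  0.1199] bay [0.48942613 0.12757171]
```

The battery label is at (0.489, 0.128, 0.115), so it is seated on the bay floor. The bay is within about 0.6° of the gap. Handing in.

```bash
python3 -c "
from rig import env
print(env.close_job())"
```

```text
the job is handed in; nothing more can be done
None
```

The job is handed in at about 28 s: I turned the carousel until the wide bay was centred at the gap (within about 0.6° by measurement), then lowered the large black battery upright onto its floor, let go, and moved the arm clear; the last check was by image measurement only, since I had used all 10 views.

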